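Close up the socket case

TASK

Pack up the silver socket case: first take the red funnel, which is too tall for the tray, out of the pull-out tray and stand it upright, mouth down, on the round blue mat, then lay the steel door handle in the case's top bay in front of the row of sockets. After that push the pull-out tray fully home with the bracket hinge still in it, then swing the lid fully shut, and last press the yellow latch button all the way down until it stays down. Leave the other things on the bench where they are.

Things in the scene. Friction and masses are not known exactly. Their poses are not given: they have to be found in the camera images.
- case: Silver two-tier case, fixed, 150 (x) x 170 (y) x 86 high without lid, walls 4. Origin: centre of underside, z up. Tray pulls out of its -x face (towards the robot); lid hinged on the +y side's upper edge; black latch housing (44 x 34, top at 80) on the -y side. Top bay: inside 142 (x) x 162 (y), floor at 46, rim at 86; a row of upright sockets 24 tall fills its far end (x above +49)
- bay_in (a point): Centre of the free part of the top bay's floor (sockets excluded), 46 above the bench; axes as the case's. Free floor 120 (x) x 162 (y), 40 deep
- tray (a joint): Opening of the pull-out tray, m: 0 fully home, 0.10 fully out towards the case's -x. Stays where left, slides with about 2 N
- tray_in (a point): Centre of the tray's floor (9 above the bench), moves with the tray; axes as the case's. Tray inside 130 (x) x 146 (y), walls 28 above its floor, top of front panel 42 above the bench; the opening under the bay is 42 high, so only low things can go in
- tray_pull (a point): Middle of the dark bar on the tray's front panel, by which it is pushed or pulled: bar of diameter 9, 70 long along the case's y, 34 in front of the panel, 33 above the bench. Moves with the tray
- lid (a joint): Lid angle, rad: 0 shut, 1.57 upright, up to 2.05 leaning outwards (towards the case's +y). The stiff hinge stays where it is left, also slightly ajar; about 2 to 4 N at the free edge moves it
- lid_hinge (a point): Middle of the lid's hinge line, which runs along the case's x, at case y +85, 87 above the bench. Its axes turn with the lid: the plate runs from here 171 along this frame's -y, and z points out of the lid's outer face
- lid_edge (a point): Middle of the lid's free edge, on the outer face: 171 from the hinge line. Lid plate 152 wide (case x), 6 thick; shut, its top is 93 above the bench
- latch (a joint): Travel of the yellow latch button, m: 0 up, 0.006 fully pressed. No spring: it needs about 4 N and stays down
- latch_top (a point): Centre of the top of the yellow latch button (diameter 24) on the black housing, at case x -20, y -104; 88 above the bench when up. Pressed straight down
- funnel: Red plastic funnel, standing mouth down in the tray: rim diameter 56, 6 tall, cone narrowing to diameter 19 at 40 above the rim's underside, then a spout tapering to diameter 15 at its top, 85 above. Origin: centre of its mouth (underside), z along the spout. Grip the spout from above
- mat: Round blue mat fixed on the bench, diameter 150, 4 thick; origin: centre of its underside
- door_handle: Steel bow-shaped door pull standing on its two round feet: bar 118 long (its x) x 16 wide (its y) x 12 thick, its top 32 above the bench; feet 26 in diameter, at x +-48. Origin: centre of its underside, z up. 180 g
- bracket_hinge: Small aluminium hinge lying in the tray, leaves open, 34 (x) x 40 (y) x 8. Origin: centre of its underside. To stay in the tray
- end_cap: White PVC end cap, diameter 48, 30 tall. Leave alone
- wrench: Steel wrench lying on the bench. Leave alone
- screwdriver: Screwdriver lying on the bench to the right. Leave alone
- jar: Amber glass jar, diameter 60, 75 tall. Leave alone
- tape: Yellow tape measure, 65 x 36 x 60 tall. Leave alone
There are look-alikes about, which are no part of the job. Several things look just like the mat: the one meant starts nearest to the robot's base.

How it is judged:
On the way, in this order (a step that is already met when the one before it is completed fails the run):
1. the funnel stands released and upright on the blue mat (horizontal distance between funnel and mat below 0.055 m and z of funnel in the frame of mat below 0.012 m and angle between funnel's own z axis and vertical below 0.15 rad and linear speed of funnel below 0.03 m/s and contact force between the fingers and funnel below 0.1 N), for 0.2 s.
2. the door handle lies released in the top bay (x of door_handle in the frame of bay_in between -0.055 and 0.055 m and y of door_handle in the frame of bay_in between -0.078 and 0.078 m and z of door_handle in the frame of bay_in between -0.01 and 0.028 m and contact force between the fingers and door_handle below 0.1 N), for 0.2 s.
3. the tray is fully home with the hinge in it (value of joint tray below 0.005 m and x of bracket_hinge in the frame of tray_in between -0.07 and 0.07 m and y of bracket_hinge in the frame of tray_in between -0.078 and 0.078 m and z of bracket_hinge in the frame of tray_in below 0.025 m), for 0.2 s.
4. the lid is shut (value of joint lid below 0.04 rad), for 0.2 s.
5. the latch button is pressed down with the lid shut (value of joint latch above 0.004 m and value of joint lid below 0.04 rad), for 0.1 s.
At the end, for the whole second after the job is handed in: The funnel stands upright (within 0.15 rad) at rest on the blue mat, its centre within 55 mm of the mat's; the door handle lies inside the top bay; the bracket hinge lies in the tray; the tray is within 5 mm of fully home; the lid is within 0.04 rad of shut; the latch button is at least 4 mm down (all of step 3 and all of step 5 and horizontal distance between funnel and mat below 0.055 m and z of funnel in the frame of mat below 0.012 m and angle between funnel's own z axis and vertical below 0.15 rad and linear speed of funnel below 0.03 m/s and x of door_handle in the frame of bay_in between -0.055 and 0.055 m and y of door_handle in the frame of bay_in between -0.078 and 0.078 m and z of door_handle in the frame of bay_in between -0.01 and 0.028 m); the robot touches nothing.
It fails at once if the end cap is moved by more than 50 mm (distance of end_cap from where it was at the start of the episode above 0.05 m).
It fails at once if the wrench is moved by more than 50 mm (distance of wrench from where it was at the start of the episode above 0.05 m).
It fails at once if the screwdriver is moved by more than 50 mm (distance of screwdriver from where it was at the start of the episode above 0.05 m).
It fails at once if the jar is moved by more than 50 mm (distance of jar from where it was at the start of the episode above 0.05 m).
It fails at once if the tape is moved by more than 50 mm (distance of tape from where it was at the start of the episode above 0.05 m).
It also fails if it takes over 72 s, if anything falls off the work surface, if the arm or the gripper's body presses on something with over 40 N, if the wrist force passes 120 N, or if a joint passes its speed limit or range.

ROBOT

A 6-joint arm with a two-finger parallel gripper is mounted at the origin on the work surface. World frame = base frame: x ahead of the robot, y to its left, z up, the work surface at z = 0. Lengths are in m, angles in rad, forces in N, time in s.
With the tool pointing down it reaches from about 0.3 to 0.775 m from the base axis. Payload 14.6 kg.
Tool frame: the origin (TCP) lies midway between the tips of the shut fingers; the grasp point (between the pads) lies 19 mm behind it (tcp_to_grasp is the distance from the TCP to the grasp point, in m); z points along the fingers, y is the line along which they close (so a half turn about z gives the same grasp; the last joint's range is limited). The gripper opens to 94 mm and grips with 3 to 60 N. Pads are 16 mm wide; open, the fingers measure 119 mm over their backs; the gripper's body (75 mm by 177 mm) begins 78 mm behind the grasp point.
Start: joints at [1.183, 0.3, 1.521, -0, 1.321, -0.067], TCP at [0.173, 0.522, 0.205] pointing down, gripper open.
Joint ranges: [-3.03, 3.03], [-0.79, 2.21], [0.23, 2.52], [-1.04, 4.18], [0, 3.07], [-2.55, 2.55]. Speed limits (rad/s): [2.22, 2.22, 2.57, 3.14, 3.14, 3.14].

INTERFACE

Orientations are given as [roll, pitch, yaw] about the fixed x, y, z axes, in that order (R = Rz(yaw) Ry(pitch) Rx(roll)).
In Python, from station import * gives the robot as it stands.
- The arm moves only by the tool send_rows, never from a script. Its argument "motion" is a list of rows, each a list of 3 entries, a list of its own where there are three numbers: the shift along the tool's x, y, z in units of 0.03 m (1.0 is 0.03 m), then the turn, a rotation vector about the tool's x, y, z in units of 0.12 rad (1.0 is 0.12 rad), then the opening, from -1 (shut) to 1 (fully open). In form: [[[x, y, z], [rx, ry, rz], grip], ...]. A call has 1 to 12 rows; each row shifts and turns the commanded pose from where the row before left it, along the tool's axes as they then stand; what a row does not reach is not made up. A row lasts 1/10 s, in which the tool goes at most 50 mm and 8.59 degrees, less where a joint would pass 70% of its speed; a pose out of reach is approached as far as the arm can. A call with a number of a shift or a turn outside -1 to 1 is refused whole. A call with a gripper value outside its range is refused whole. The fingers move at their own pace and stop on an object; "squeeze" is the grip in N (left out, the last holds). Time passes only in rows, so rows that do not move let the fingers close. It gives the time, the measured TCP pose, the force, the opening and the grip force at its end, in the units of the state.
- get_obs(): the state, without advancing time (a new reading comes with each control period).
- camera(name): name is "side" or "top" or "wrist"; returns a dict with "pixels" (480x640x3 uint8, red, green, blue), "depth" (480x640 float32, m along the optical axis (not along the pixel's ray), 0 where there is no reading), "fx", "fy", "cx", "cy" (pixels), "rvec" (rotation vector, rad) and "tvec" (3), from world to camera coordinates, as OpenCV has them. Camera axes: x right, y down, z forward; pixel columns grow to the right and rows downward; lengths in m; the calibration is good to about 2 mm. A picture is of the moment at which its call begins.
- hand_in(): hands the job in; it is judged then, once.
The state is a dict: "time_s": time; "qpos": joint angles; "joint_vel": joint speeds; "tau": joint torques, N m; "ee_pos": TCP position; "eef_rot": TCP orientation; "force": force on the tool from outside, world axes, zero at the start; "moment": the same for the moment, N m; "grip_width": finger opening in m; "grip_force": force on a finger pad.
Only numpy, scipy, OpenCV 4.12 (cv2) and the standard library are available. Lean on these libraries where they do the work, as an engineer would, in place of code of your own. Each camera call takes 0.05 s, during which the arm holds its last target. There are 200 camera calls.

## Working session

There is one attempt and no reset: what is moved stays moved. The work goes in short steps, Python scripts to look and compute and a tool call to move; the robot and the scene stay as the last step left them, time stands still between calls to the robot, and variables do not carry over. Pictures are saved under pics/ and viewed, at most 10 in all, crops included, and the job is handed in when it is done.

Besides the shell and the picture viewer there is one more tool, called in YAML: its name, and indented under it one key for each argument. send_rows: Moves the arm, as the interface text tells. Its arguments: {"type":"object","properties":{"motion":{"type":"array"},"squeeze":{"type":"number"}},"required":["motion"]}

```bash
ls; mkdir -p pics; cat > h.py <<'E'
from station import *
import numpy as np, cv2
def shot(n,save=None):
    c=camera(n)
    if save: cv2.imwrite('pics/'+save,c['pixels'][:,:,::-1])
    np.savez('last_'+n+'.npz',**c)
    return c
def load(n): return dict(np.load('last_'+n+'.npz'))
def Rt(c): return cv2.Rodrigues(np.array(c['rvec'],float))[0],np.array(c['tvec'],float).ravel()
def ray(c,u,v,z):
    R,t=Rt(c); d=R.T@np.array([(u-c['cx'])/c['fx'],(v-c['cy'])/c['fy'],1]); o=-R.T@t
    return o+d*(z-o[2])/d[2]
def cloud(c):
    R,t=Rt(c); v,u=np.mgrid[0:480,0:640]; Z=c['depth']
    P=np.stack([(u-c['cx'])/c['fx']*Z,(v-c['cy'])/c['fy']*Z,Z],-1)
    return (P-t)@R
E
python3 - <<'E'
from h import *
print(get_obs())
for n in('top','side'):
    c=shot(n,n+'0.png'); R,t=Rt(c); print(n,-R.T@t,c['fx'])
E
```

```text
pics
{'time_s': 0.0, 'qpos': array([ 1.18339299e+00,  3.00474711e-01,  1.52159862e+00, -2.98543891e-05,
        1.32068511e+00, -6.65967765e-02]), 'joint_vel': array([-0.00056388, -0.00158669,  0.00293635,  0.00073765, -0.00080931,
        0.0017542 ]), 'tau': array([ 8.45510949e-04, -5.31803906e+01, -3.52753866e+01,  7.08937598e-02,
        2.42470315e-02, -5.97136454e-05]), 'ee_pos': array([0.17334005, 0.52168906, 0.20487693]), 'eef_rot': array([-3.14042752e+00, -4.87277901e-05,  2.82079347e+00]), 'force': array([-0.42992264, -0.98603087,  0.21754242]), 'moment': array([-0.02511626,  0.00926703, -0.04544367]), 'grip_force': 0.0, 'grip_width': 0.09430447588021637}
top [ 0.41535298 -0.01531376  1.07548691] 435.51169529327166
side [ 0.09036682 -0.76901353  0.91899594] 456.1847422321881
```

View pics/top0.png

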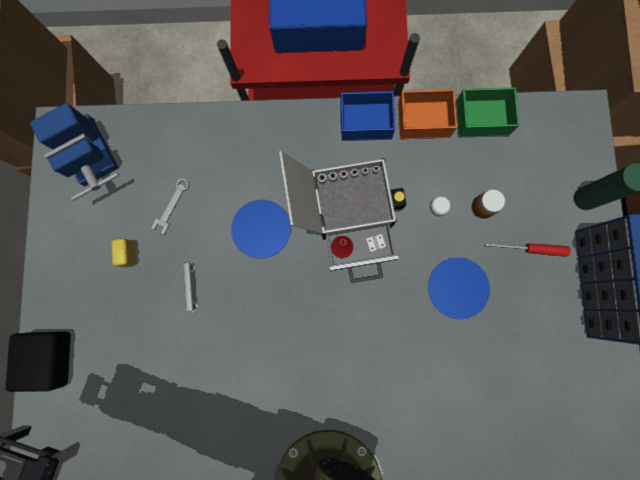

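View pics/side0.png

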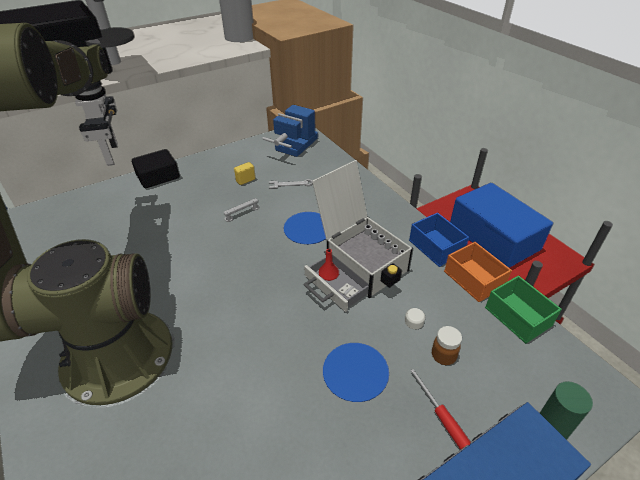

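The top view shows the funnel at (342,245), the hinge at (376,243), and the latch at (399,197). The mats are at (261,229) and (459,288), the door handle is at (190,287), and the case is near (355,195) with its lid leaning left.

```bash
python3 - <<'E'
from h import *
for n in('top','side'):
    c=load(n); P=cloud(c); hsv=cv2.cvtColor(c['pixels'],cv2.COLOR_RGB2HSV)
    H,S,V=hsv[...,0].astype(int),hsv[...,1],hsv[...,2]
    blue=((H>105)&(H<125)&(S>180)&(V>80)&(abs(P[...,2]-.004)<.01))
    red=((H<6)|(H>174))&(S>150)&(P[...,0]>.3)&(P[...,0]<.6)&(abs(P[...,1])<.2)&(P[...,2]>0)
    yel=(H>20)&(H<32)&(S>150)&(P[...,0]>.3)
    for nm,m in(('blue',blue),('red',red),('yel',yel)):
        k,l,s,ce=cv2.connectedComponentsWithStats(m.astype(np.uint8))
        for i in range(1,k):
            if s[i,4]>40:
                q=P[l==i]; z=np.percentile(q[:,2],90)
                print(n,nm,ce[i].round(1),s[i,4],'mean',q.mean(0).round(4),'ztop',z.round(3), 'top mean',q[q[:,2]>z-.004].mean(0).round(4), 'ray.004',ray(c,*ce[i],.004).round(4))
c=load('top');P=cloud(c)
# height pieces
def rect(m,nm):
    m=cv2.morphologyEx(m.astype(np.uint8),cv2.MORPH_OPEN,np.ones((2,2)))
    k,l,s,ce=cv2.connectedComponentsWithStats(m)
    for i in range(1,k):
        if s[i,4]>60:
            r=cv2.minAreaRect((P[l==i][:,:2]*1000).astype(np.float32)); print(nm,s[i,4],ce[i].round(),[np.round(x,1) for x in r],P[l==i].mean(0).round(4))
x,y,z=P[...,0],P[...,1],P[...,2]
reg=(x>.3)&(x<.75)&(abs(y)<.2)
rect(reg&(abs(z-.086)<.006),'rim')
rect(reg&(abs(z-.046)<.006),'bayfloor')
rect(reg&(abs(z-.042)<.004)&(x<.48),'panel')
rect((y>.25)&(y<.5)&(x>.3)&(x<.5)&(z>.015)&(z<.05),'handle')
rect(reg&(z>.1),'lid')
l=P[reg&(z>.1)]; print('lid top',l[l[:,2]>np.percentile(l[:,2],97)].mean(0))
E
```

```text
top blue [365.8 115.7] 1149 mean [ 0.8948 -0.1188  0.0062] ztop 0.009 top mean [ 0.8946 -0.1185  0.0071] ray.004 [ 0.8958 -0.1191  0.004 ]
top blue [258.6 206.2] 152 mean [0.6634 0.1598 0.0047] ztop 0.007 top mean [0.663  0.157  0.0055] ray.004 [0.6635 0.1599 0.004 ]
top blue [467.2 284. ] 1586 mean [ 0.4559 -0.3491  0.0042] ztop 0.007 top mean [ 0.4566 -0.3485  0.005 ] ray.004 [ 0.4557 -0.3492  0.004 ]
top red [341.7 246.7] 349 mean [ 0.5499 -0.0453  0.0439] ztop 0.076 top mean [ 0.5442 -0.043   0.1433] ray.004 [ 0.5552 -0.0465  0.004 ]
top yel [399.1 195.3] 45 mean [ 0.6609 -0.1805  0.0886] ztop 0.091 top mean [ 0.6615 -0.1793  0.0895] ray.004 [ 0.6819 -0.1946  0.004 ]
top yel [123.8 251.7] 456 mean [0.5499 0.4732 0.0549] ztop 0.062 top mean [0.5528 0.4771 0.0765] ray.004 [0.5565 0.4977 0.004 ]
side blue [304.5 228.6] 759 mean [0.5937 0.1493 0.0054] ztop 0.008 top mean [0.5942 0.15   0.006 ] ray.004 [0.5941 0.15   0.004 ]
side blue [438.7 236.8] 245 mean [ 0.911  -0.0979  0.0072] ztop 0.011 top mean [ 0.9137 -0.0972  0.0099] ray.004 [ 0.9138 -0.0958  0.004 ]
side blue [426.4 253.2]
[... 724 characters left out ...]
]), np.float64(15.5)] [ 0.7257 -0.0635  0.0747]
rim 428 [371. 214.] [array([590.5, -62. ]), array([157.8, 326.4]), np.float64(49.3)] [ 0.6211 -0.1138  0.0803]
bayfloor 3295 [354. 201.] [array([579.6, -83.5]), array([315.4, 164.6]), np.float64(5.0)] [ 0.6585 -0.0779  0.0534]
bayfloor 134 [351. 266.] [array([505.4, -67.5]), array([ 6.4, 99.8]), np.float64(9.1)] [ 0.5049 -0.0669  0.0357]
handle 285 [189. 292.] [array([447.9, 159.3]), array([350.7,  95.6]), np.float64(88.7)] [0.4508 0.3229 0.0311]
lid 2023 [300. 195.] [array([565.7,  35.3]), array([311.7,  69.5]), np.float64(8.0)] [0.6433 0.0422 0.1833]
lid top [nan nan nan]<stdin>:29: RuntimeWarning: Mean of empty slice.
  ret = um.true_divide(
```

```bash
python3 - <<'E'
from h import *
a=cv2.imread('pics/top0.png')[135:295,260:420]; b=cv2.imread('pics/side0.png')[150:320,290:430]
a=cv2.resize(a,(400,400),interpolation=cv2.INTER_CUBIC);b=cv2.resize(b,(400,400*170//140))[:400]
cv2.imwrite('pics/crop0.png',np.hstack([a,b]))
E
```

```text
(no output)
```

View pics/crop0.png

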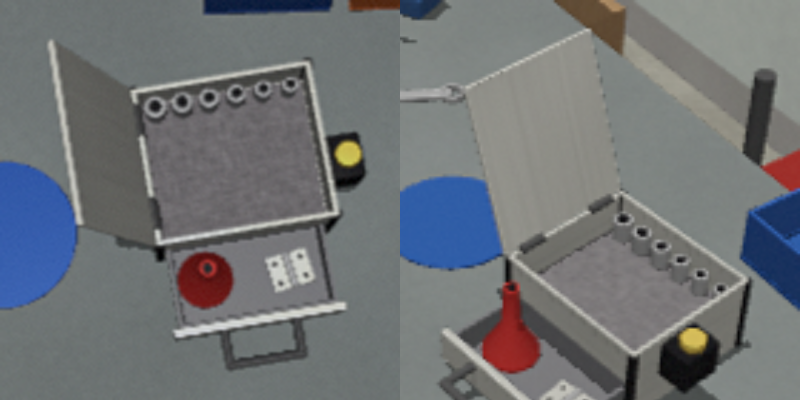

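The crop shows the case rim corners, the lid leaning out with free-edge corners at (281,152) and (292,224), the hinge right of the funnel, and the pull bar at about (352..382, 279). The right mat, about 0.56 m from the base, is the nearest.

```bash
python3 - <<'E'
from h import *
c=load('top');s=load('side')
cr=lambda x,y:(260+x/2.5-.3,135+y/2.5-.3)
C=[ray(c,*cr(*p),.086) for p in((132,92),(310,60),(338,217),(158,243))]  # far-left, far-right, near-right, near-left
for p in C: print('rim',p.round(4))
C=np.array(C);ctr=C.mean(0);print('centre',ctr.round(4),'sides',[np.linalg.norm(C[i]-C[(i+1)%4]).round(4) for i in range(4)])
ex=(C[0]+C[1]-C[2]-C[3]);ey=(C[0]+C[3]-C[1]-C[2])
print('yaw',np.arctan2(ex[1],ex[0]),np.arctan2(-ey[0],ey[1]))
print('panel',[ray(c,*cr(*p),.042).round(4) for p in((176,334),(345,306))])
print('bar',[ray(c,*cr(*p),.033).round(4) for p in((230,366),(305,354))])
print('funnel spout',ray(c,*cr(208,268),.094),'latch',ray(c,*cr(348,153),.088),'hinge',ray(c,*cr(289,270),.013))
# side: spout top, latch
sc=lambda x,y:(290+(x-400)/2.857,150+y/2.857)
print('side spout',ray(s,*sc(512,285),.094),'latch',ray(s,*sc(693,341),.088))
def tri(a,b):
    M=[]
    for q in(c,s):
        R,t=Rt(q);M.append(np.array([[q['fx'],0,q['cx']],[0,q['fy'],q['cy']],[0,0,1]],float)@np.c_[R,t])
    X=cv2.triangulatePoints(M[0],M[1],np.array(a,float),np.array(b,float))[:,0];return X[:3]/X[3]
print('lid near',tri(cr(80,222),sc(466,88)),'far',tri(cr(52,42),sc(588,30)))
for q,n in((c,'top'),(s,'side')):
    hsv=cv2.cvtColor(q['pixels'],cv2.COLOR_RGB2HSV)
    H,S,V=hsv[...,0].astype(int),hsv[...,1],hsv[...,2]
    m=((H>105)&(H<125)&(S>150)).astype(np.uint8)
    k,l,st,ce=cv2.connectedComponentsWithStats(m)
    for i in range(1,k):
        if st[i,4]>800:
            cs,_=cv2.findContours((l==i).astype(np.uint8),0,1);w=np.array([ray(q,*p[0],.004)[:2] for p in max(cs,key=len)],np.float32)
            (ctr2,r)=cv2.minEnclosingCircle(w); print(n,'mat',ce[i].round(),ctr2,r)
# handle
a=c['pixels'][250:325,170:215].astype(int); g=a.mean(2); bg=np.median(g)
m=(g>bg+25).astype(np.uint8);k,l,st,ce=cv2.connectedComponentsWithStats(m);i=1+st[1:,4].argmax()
v,u=np.nonzero(l==i);w=np.array([ray(c,x+170,y+250,.032)[:2] for x,y in zip(u,v)],np.float32)
print('handle top',st[i],cv2.minAreaRect(w*1000),w.mean(0))
a=s['pixels'][190:230,215:270].astype(int); g=a.mean(2);m=(g>np.median(g)+25).astype(np.uint8);k,l,st,ce=cv2.connectedComponentsWithStats(m);i=1+st[1:,4].argmax()
v,u=np.nonzero(l==i);w=np.array([ray(s,x+215,y+190,.026)[:2] for x,y in zip(u,v)],np.float32)
print('handle side',st[i],cv2.minAreaRect(w*1000),w.mean(0))
x=np.vstack([cv2.resize(c['pixels'][250:325,165:225],(400,500)),])
y=cv2.resize(s['pixels'][190:230,215:270],(400,291));z=np.zeros((500,800,3),np.uint8);z[:,:400]=x;z[:291,400:]=y
cv2.imwrite('pics/hd.png',z[:,:,::-1])
E
```

```text
rim [0.7246 0.0192 0.086 ]
rim [ 0.7509 -0.1492  0.086 ]
rim [ 0.5999 -0.1683  0.086 ]
rim [ 0.58   -0.0018  0.086 ]
centre [ 0.6638 -0.075   0.086 ] sides [np.float64(0.1705), np.float64(0.1523), np.float64(0.1676), np.float64(0.1462)]
yaw 0.1352161805419491 0.13729451880612337
panel [array([ 0.4992, -0.0163,  0.042 ]), array([ 0.5219, -0.1776,  0.042 ])]
bar [array([ 0.4681, -0.067 ,  0.033 ]), array([ 0.4778, -0.1388,  0.033 ])]
funnel spout [ 0.55437671 -0.04690633  0.094     ] latch [ 0.65959558 -0.18012376  0.088     ] hinge [ 0.56180099 -0.12903383  0.013     ]
side spout [ 0.5567304  -0.04705937  0.094     ] latch [ 0.65644523 -0.18667823  0.088     ]
lid near [0.57223587 0.05582934 0.24530186] far [0.71903041 0.07633406 0.24418273]
top mat [317.  24.] (1.1652544736862183, 0.003007597057148814) 0.14330704510211945
top mat [367. 115.] (0.8981704711914062, -0.12275068461894989) 0.09262930601835251
top mat [ 73. 142.] (0.8427391052246094, 0.6416882872581482) 0.1342105120420456
top mat [261. 229.] (0.6069791316986084, 0.15490750968456268) 0.07385560125112534
top mat [459. 288.] (0.44748368859291077, -0.32779747247695923) 0.0737544372677803
side mat [296. 130.] (0.8754701614379883, 0.7053609490394592) 0.2041560262441635
side mat [483. 227.] (1.054487705230713, -0.10920212417840958) 0.23649008572101593
side mat [305. 228.] (0.6054431796073914, 0.15224385261535645) 0.07485604286193848
side mat [355. 372.] (0.44560369849205017, -0.3307490646839142) 0.07459264993667603
side mat [515. 453.] (0.5672983527183533, -0.6619447469711304) 0.16204549372196198
handle top [ 14  13   8  48 229] ((465.11822509765625, 327.1483459472656), (113.07611083984375, 12.99301528930664), 5.053873538970947) [0.46357813 0.32668135]
handle side [ 9  9 33 15 82] ((466.79730224609375, 331.3594665527344), (113.06512451171875, 11.984490394592285), 5.15477180480957) [0.46381974 0.3315035 ]
```

View pics/hd.png

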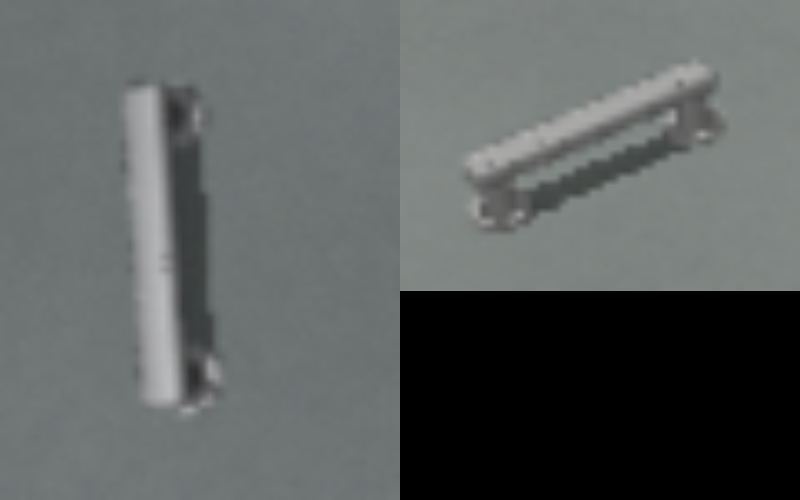

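The handle is at (0.465, 0.328) with yaw 0.089. The case is at (0.664, -0.075) with yaw 0.136, and the target mat is at (0.4465, -0.329). I'll raise and turn the tool for the funnel first.

send_rows:
  motion:
    - [[0, 0, -0.4], [0, 0, 1], 0.1]
    - [[0, 0, -0.4], [0, 0, 1], 0.1]
    - [[0, 0, -0.4], [0, 0, 1], 0.1]
    - [[0, 0, -0.4], [0, 0, 1], 0.1]
    - [[0, 0, -0.4], [0, 0, 1], 0.1]
    - [[0, 0, -0.4], [0, 0, 1], 0.1]
    - [[0, 0, -0.4], [0, 0, 1], 0.1]
    - [[0, 0, -0.4], [0, 0, 1], 0.1]
    - [[0, 0, -0.4], [0, 0, 1], 0.1]
    - [[0, 0, 0], [0, 0, 1], 0.1]
    - [[0, 0, 0], [0, 0, 1], 0.1]
    - [[0, 0, 0], [0, 0, 1], 0.1]
  squeeze: 15

```text
time_s: 1.3
ee_pos: [0.1734, 0.5218, 0.3131]
eef_rot: [-3.141, 0.001, 1.376]
force: [1.0, 0.1, 0.7]
grip_width: 0.0516
grip_force: 0.0
```

send_rows:
  motion:
    - [[0, 0, 0], [0, 0, 1], 0.1]
    - [[0, 0, 0], [0, 0, 1], 0.1]
    - [[0, 0, 0], [0, 0, 1], 0.1]
    - [[0, 0, 0], [0, 0, 1], 0.1]
    - [[0, 0, 0], [0, 0, 1], 0.1]
    - [[0, 0, 0], [0, 0, 1], 0.1]
    - [[0, 0, 0], [0, 0, 0.7], 0.1]
    - [[0, 0, 0], [0, 0, 0], 0.1]
    - [[0, 0, 0], [0, 0, 0], 0.1]

```text
time_s: 2.2
ee_pos: [0.1734, 0.5219, 0.3132]
eef_rot: [3.141, 0.0, 0.579]
force: [-0.6, -0.5, 0.5]
grip_width: 0.0518
grip_force: 0.0
```

```bash
cat >> h.py <<'E'
from scipy.spatial.transform import Rotation as Ro
C0=np.array([.6638,-.075]);YAW=.136
def case(x,y): c,s=np.cos(YAW),np.sin(YAW); return C0+[c*x-s*y,s*x+c*y]
def go(x,y,z,yaw):
    o=get_obs(); R=Ro.from_euler('xyz',o['eef_rot']); T=Ro.from_euler('xyz',[np.pi,0,yaw])
    print('t',o['time_s'],'pos',o['ee_pos'].round(4),'rot',o['eef_rot'].round(3),'w',round(o['grip_width'],4),'F',o['force'].round(1))
    print(' turn units',((R.inv()*T).as_rotvec()/.12).round(2),' shift units in target axes',(T.inv().apply(np.array([x,y,z])-o['ee_pos'])/.03).round(2))
E
python3 -c "
from h import *
go(.5555,-.047,.30,.576)"
```

```text
t 2.2 pos [0.1734 0.5219 0.3132] rot [3.141 0.    0.579] w 0.0518 F [-0.6 -0.5  0.5]
 turn units [0.   0.   0.03]  shift units in target axes [ 0.35 22.84  0.44]
```

send_rows:
  motion:
    - [[0, 0.5, 0], [0, 0, 0], 0.1]
    - [[0, 1, 0], [0, 0, 0], 0.1]
    - [[0, 1, 0], [0, 0, 0], 0.1]
    - [[0, 1, 0], [0, 0, 0], 0.1]
    - [[0, 1, 0], [0, 0, 0], 0.1]
    - [[0, 1, 0], [0, 0, 0], 0.1]
    - [[0, 1, 0], [0, 0, 0], 0.1]
    - [[0, 1, 0], [0, 0, 0], 0.1]
    - [[0, 1, 0], [0, 0, 0], 0.1]
    - [[0, 1, 0], [0, 0, 0], 0.1]
    - [[0, 1, 0], [0, 0, 0], 0.1]
    - [[0, 1, 0], [0, 0, 0], 0.1]

```text
time_s: 3.4
ee_pos: [0.3619, 0.2308, 0.3135]
eef_rot: [3.141, -0.0, 0.578]
force: [-0.0, 0.9, -0.5]
grip_width: 0.0519
grip_force: 0.0
```

send_rows:
  motion:
    - [[0, 1, 0], [0, 0, 0], 0.1]
    - [[0, 1, 0], [0, 0, 0], 0.1]
    - [[0, 1, 0], [0, 0, 0], 0.1]
    - [[0, 1, 0], [0, 0, 0], 0.1]
    - [[0, 1, 0], [0, 0, 0], 0.1]
    - [[0, 1, 0], [0, 0, 0], 0.1]
    - [[0, 1, 0], [0, 0, 0], 0.1]
    - [[0, 1, 0], [0, 0, 0], 0.1]
    - [[0, 1, 0], [0, 0, 0], 0.1]
    - [[0.3, 1, 0], [0, 0, 0], 0.1]
    - [[0, 1, 0], [0, 0, 0], 0.1]
    - [[0, 0.3, 0], [0, 0, 0], 0.1]

```text
time_s: 4.6
ee_pos: [0.5543, -0.0491, 0.3128]
eef_rot: [-3.141, 0.001, 0.576]
force: [0.2, -0.2, 0.1]
grip_width: 0.0518
grip_force: 0.0
```

send_rows:
  motion:
    - [[0, 0, 0], [0, 0, 0], 0.1]
    - [[0, 0, 0], [0, 0, 0], 0.1]

```text
time_s: 4.8
ee_pos: [0.5534, -0.0461, 0.3136]
eef_rot: [-3.142, -0.0, 0.577]
force: [-0.9, 0.2, 0.2]
grip_width: 0.0515
grip_force: 0.0
```

```bash
python3 -c "
from h import *
c=shot('wrist','w0.png')
go(.5555,-.047,.062,.576)
P=cloud(c);hsv=cv2.cvtColor(c['pixels'],cv2.COLOR_RGB2HSV)
m=((hsv[...,0]<6)|(hsv[...,0]>174))&(hsv[...,1]>130)
q=P[m&(P[...,2]>0)&(P[...,2]<.12)];print(m.sum(),len(q),q.mean(0) if len(q) else 0); t=q[(q[:,2]>.085)];print('spout',len(t),np.median(t,0))
c=shot('top');print(Rt(c)[1])
"
```

```text
t 4.85 pos [ 0.5534 -0.0459  0.3138] rot [ 3.141 -0.     0.578] w 0.0517 F [0.1 0.8 0. ]
 turn units [ 0.   -0.    0.01]  shift units in target axes [0.04 0.07 8.39]
1619 1610 [ 0.55390526 -0.09386438  0.03622562]
spout 121 [ 0.55599485 -0.04544556  0.0932804 ]
[0.01344346 0.56893164 1.00277653]
```

View pics/w0.png

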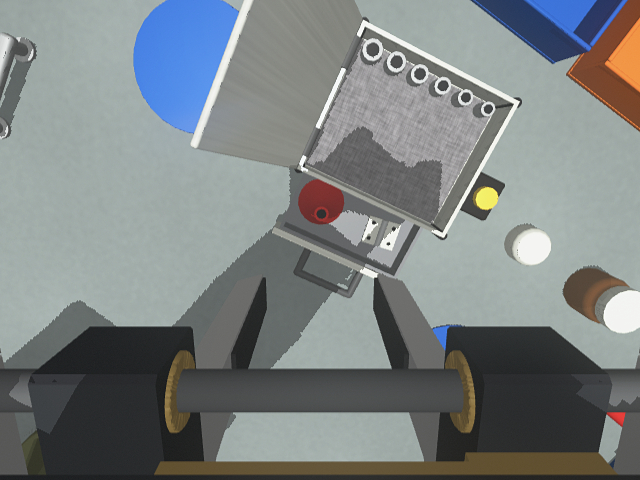

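The wrist view shows the spout hole at (321,213), the rim corners at (362,19), (520,102), (443,237) and (299,169), and the latch at (486,198). The funnel position is confirmed, so I'll descend.

send_rows:
  motion:
    - [[0.05, 0.05, 0.8], [0, 0, 0], 0.1]
    - [[0, 0, 1], [0, 0, 0], 0.1]
    - [[0, 0, 1], [0, 0, 0], 0.1]
    - [[0, 0, 1], [0, 0, 0], 0.1]
    - [[0, 0, 1], [0, 0, 0], 0.1]
    - [[0, 0, 1], [0, 0, 0], 0.1]
    - [[0, 0, 0.8], [0, 0, 0], 0.1]
    - [[0, 0, 0.6], [0, 0, 0], 0.1]
    - [[0, 0, 0.6], [0, 0, 0], 0.1]
    - [[0, 0, 0.5], [0, 0, 0], 0.1]
    - [[0, 0, 0.1], [0, 0, 0], 0.1]
    - [[0, 0, 0], [0, 0, 0], 0.1]

```text
time_s: 6.1
ee_pos: [0.5559, -0.0464, 0.0617]
eef_rot: [-3.141, 0.0, 0.578]
force: [0.2, -0.6, 0.7]
grip_width: 0.0518
grip_force: 0.0
```

send_rows:
  motion:
    - [[0, 0, 0], [0, 0, 0], -1]
    - [[0, 0, 0], [0, 0, 0], -1]
    - [[0, 0, 0], [0, 0, 0], -1]
    - [[0, 0, 0], [0, 0, 0], -1]
    - [[0, 0, 0], [0, 0, 0], -1]
    - [[0, 0, 0], [0, 0, 0], -1]

```text
time_s: 6.7
ee_pos: [0.5561, -0.0469, 0.0616]
eef_rot: [3.142, -0.0, 0.577]
force: [0.8, -0.5, 1.4]
grip_width: 0.0167
grip_force: 15.0
```

```bash
python3 -c "
from h import *
c=load('wrist')
C=np.array([ray(c,*p,.086) for p in((362,19),(520,102),(443,237),(299,169))]);print(C.round(4),C.mean(0))
ex=C[0]+C[1]-C[2]-C[3];print(np.arctan2(ex[1],ex[0]));ey=C[0]+C[3]-C[1]-C[2];print(np.arctan2(-ey[0],ey[1]))
print('latch',ray(c,486,198,.088),case(-.02,-.104),'bar',ray(c,300,277,.033),ray(c,349,297,.033))
go(.4465,-.329,.2,.576)
"
```

```text
[[ 0.726   0.0203  0.086 ]
 [ 0.7497 -0.1494  0.086 ]
 [ 0.6017 -0.169   0.086 ]
 [ 0.5786 -0.0041  0.086 ]] [ 0.66400084 -0.07555701  0.086     ]
0.14817580306687092
0.13902156918981365
latch [ 0.6584534  -0.18002204  0.088     ] [ 0.65808511 -0.18075131] bar [ 0.46456747 -0.07459136  0.033     ] [ 0.47560485 -0.13946445  0.033     ]
t 6.7 pos [ 0.5561 -0.0469  0.0616] rot [ 3.142 -0.     0.577] w 0.0167 F [ 0.8 -0.5  1.4]
 turn units [ 0.   -0.    0.01]  shift units in target axes [-8.18  5.9  -4.61]
```

send_rows:
  motion:
    - [[0, 0, -0.3], [0, 0, 0], -1]
    - [[0, 0, -0.6], [0, 0, 0], -1]
    - [[0, 0, -1], [0, 0, 0], -1]
    - [[0, 0, -1], [0, 0, 0], -1]
    - [[0, 0, -1], [0, 0, 0], -1]
    - [[-0.4, 0.3, -0.7], [0, 0, 0], -1]
    - [[-0.7, 0.5, 0], [0, 0, 0], -1]
    - [[-0.9, 0.65, 0], [0, 0, 0], -1]
    - [[-0.9, 0.65, 0], [0, 0, 0], -1]
    - [[-0.9, 0.65, 0], [0, 0, 0], -1]
    - [[-0.9, 0.65, 0], [0, 0, 0], -1]
    - [[-0.9, 0.65, 0], [0, 0, 0], -1]

```text
time_s: 7.9
ee_pos: [0.4808, -0.2416, 0.2002]
eef_rot: [3.141, -0.0, 0.577]
force: [0.9, -0.4, -1.1]
grip_width: 0.017
grip_force: 15.0
```

send_rows:
  motion:
    - [[-0.9, 0.65, 0], [0, 0, 0], -1]
    - [[-0.8, 0.6, 0], [0, 0, 0], -1]
    - [[-0.5, 0.4, 0.2], [0, 0, 0], -1]
    - [[-0.4, 0.2, 0.5], [0, 0, 0], -1]
    - [[0, 0, 1], [0, 0, 0], -1]
    - [[0, 0, 1], [0, 0, 0], -1]
    - [[0, 0, 0.8], [0, 0, 0], -1]
    - [[0, 0, 0], [0, 0, 0], -1]
    - [[0, 0, 0], [0, 0, 0], -1]

```text
time_s: 8.8
ee_pos: [0.4467, -0.3297, 0.0955]
eef_rot: [3.141, -0.0, 0.577]
force: [-0.3, -0.5, -0.9]
grip_width: 0.0169
grip_force: 15.0
```

```bash
python3 -c "
from h import *
go(.4465,-.329,.0573,.576);shot('side','s1.png')
a=cv2.imread('pics/s1.png')[280:440,270:430];cv2.imwrite('pics/s1c.png',cv2.resize(a,(480,480)))
"
```

```text
t 8.8 pos [ 0.4467 -0.3297  0.0955] rot [ 3.141 -0.     0.577] w 0.0169 F [-0.3 -0.5 -0.9]
 turn units [ 0.   -0.    0.01]  shift units in target axes [ 0.01 -0.02  1.27]
```

View pics/s1c.png

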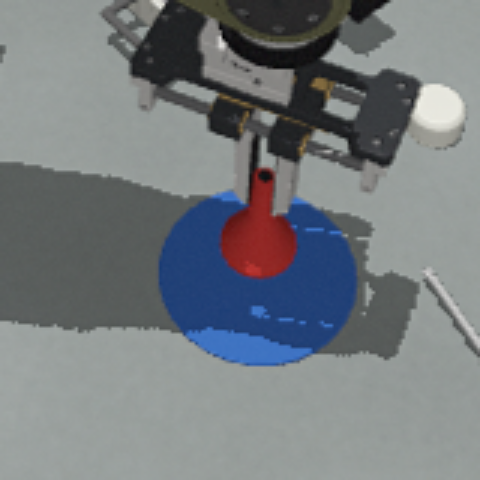

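The funnel is held upright over the mat, with the funnel at crop (258,240) and the mat centre at crop (258,277). I'll lower it, release and lift.

send_rows:
  motion:
    - [[0, 0, 0.5], [0, 0, 0], -1]
    - [[0, 0, 0.4], [0, 0, 0], -1]
    - [[0, 0, 0.2], [0, 0, 0], -1]
    - [[0, 0, 0.1], [0, 0, 0], -1]
    - [[0, 0, 0.07], [0, 0, 0], -1]
    - [[0, 0, 0], [0, 0, 0], -1]

```text
time_s: 9.45
ee_pos: [0.4466, -0.3296, 0.0567]
eef_rot: [3.141, -0.0, 0.577]
force: [-1.0, -0.3, -0.8]
grip_width: 0.0167
grip_force: 15.0
```

send_rows:
  motion:
    - [[0, 0, 0], [0, 0, 0], 0]
    - [[0, 0, 0], [0, 0, 0], 0]
    - [[0, 0, 0], [0, 0, 0], 0]
    - [[0, 0, 0], [0, 0, 0], 0]
    - [[0, 0, -0.4], [0, 0, 0], 0]
    - [[0, 0, -0.8], [0, 0, 0], 0]
    - [[0, 0, -1], [0, 0, 0], 0]
    - [[0, 0, -1], [0, 0, 0], 0]
    - [[0, 0, -1], [0, 0, 0], 0]
    - [[0, 0, -1], [0, 0, 0], 0]
    - [[0, 0, 0], [0, 0, 0], 0]
    - [[0, 0, 0], [0, 0, 0], 0]

```text
time_s: 10.65
ee_pos: [0.4464, -0.3295, 0.2131]
eef_rot: [3.14, -0.0, 0.577]
force: [1.0, 0.8, 0.2]
grip_width: 0.047
grip_force: 0.0
```

```bash
python3 -c "
from h import *
shot('side','s2.png')
c=load('side');P=cloud(c);hsv=cv2.cvtColor(c['pixels'],cv2.COLOR_RGB2HSV)
m=((hsv[...,0]<6)|(hsv[...,0]>174))&(hsv[...,1]>150)&(abs(P[...,0]-.4465)<.08)&(abs(P[...,1]+.329)<.08)
q=P[m];v,u=np.nonzero(m);print(len(q),q[:,2].min(),q[:,2].max(),'top',u[v<v.min()+3].mean(),v.min(),ray(c,u[v<v.min()+3].mean(),v.min()+1,.089))
go(.465,.328,.2,.089)"
```

```text
500 0.00592868194334878 0.09388569966233933 top 355.8333333333333 347 [ 0.4446237  -0.32802653  0.089     ]
t 10.7 pos [ 0.4461 -0.3293  0.2121] rot [-3.141  0.     0.577] w 0.047 F [-0.  -0.2 -0.1]
 turn units [-0.    0.    4.06]  shift units in target axes [  2.57 -21.77   0.4 ]
```

send_rows:
  motion:
    - [[0, 0, 0], [0, 0, 1], 0]
    - [[0, 0, 0], [0, 0, 1], 0]
    - [[0, 0, 0], [0, 0, 1], 0]
    - [[0, 0, 0], [0, 0, 1], 0]
    - [[0.4, -0.6, 0], [0, 0, 0.06], 0]
    - [[0.2, -1, 0], [0, 0, 0], 0]
    - [[0.2, -1, 0], [0, 0, 0], 0]
    - [[0.1, -1, 0], [0, 0, 0], 0]
    - [[0.1, -1, 0], [0, 0, 0], 0]
    - [[0.1, -1, 0], [0, 0, 0], 0]
    - [[0.1, -1, 0], [0, 0, 0], 0]
    - [[0.1, -1, 0], [0, 0, 0], 0]

```text
time_s: 11.9
ee_pos: [0.4641, -0.0975, 0.2114]
eef_rot: [-3.141, 0.002, 0.089]
force: [0.7, 0.1, -1.0]
grip_width: 0.0469
grip_force: 0.0
```

send_rows:
  motion:
    - [[0.1, -1, 0], [0, 0, 0], 0]
    - [[0.1, -1, 0], [0, 0, 0], 0]
    - [[0.1, -1, 0], [0, 0, 0], 0]
    - [[0.1, -1, 0], [0, 0, 0], 0]
    - [[0.1, -1, 0], [0, 0, 0], 0]
    - [[0.1, -1, 0], [0, 0, 0], 0]
    - [[0.1, -1, 0], [0, 0, 0], 0]
    - [[0.1, -1, 0], [0, 0, 0], 0]
    - [[0.1, -1, 0], [0, 0, 0], 0]
    - [[0.1, -1, 0], [0, 0, 0], 0]
    - [[0.1, -1, 0], [0, 0, 0], 0]
    - [[0.1, -1, 0], [0, 0, 0], 0]

```text
time_s: 13.1
ee_pos: [0.4677, 0.264, 0.2112]
eef_rot: [3.141, 0.002, 0.09]
force: [1.0, 0.5, -0.7]
grip_width: 0.0469
grip_force: 0.0
```

send_rows:
  motion:
    - [[0, -1, 0], [0, 0, 0], 0]
    - [[0, -1, 0], [0, 0, 0], 0]
    - [[0, 0, 0], [0, 0, 0], 0]
    - [[0, 0, 0], [0, 0, 0], 0]

```text
time_s: 13.5
ee_pos: [0.4624, 0.3227, 0.2112]
eef_rot: [3.141, 0.002, 0.091]
force: [-0.5, -0.0, 0.1]
grip_width: 0.0469
grip_force: 0.0
```

```bash
python3 -c "
from h import *
c=shot('top');c=shot('wrist','w1.png');P=cloud(c);z=P[...,2]
m=(z>.024)&(z<.042)&(abs(P[...,0]-.465)<.09)&(abs(P[...,1]-.328)<.06)
q=P[m];r=cv2.minAreaRect((q[:,:2]*1000).astype(np.float32));print(len(q),np.median(q,0),r)
b=q[abs(q[:,2]-.032)<.004];vx,vy,x0,y0=cv2.fitLine((b[:,:2]*1000).astype(np.float32),cv2.DIST_HUBER,0,.01,.01).ravel();print(len(b),np.arctan(vy/vx),x0,y0)
go(.465,.328,.010,.089)"
```

```text
2114 [0.46888555 0.32691813 0.03112158] ((465.6366882324219, 326.54571533203125), (116.4325942993164, 15.413914680480957), 4.731478691101074)
2068 0.08646339 468.25943 326.98154
t 13.6 pos [0.4629 0.3219 0.2118] rot [3.141e+00 1.000e-03 8.900e-02] w 0.0472 F [-0.1 -0.2 -0.4]
 turn units [0.01 0.01 0.  ]  shift units in target axes [ 0.09 -0.2   6.73]
```

View pics/w1.png

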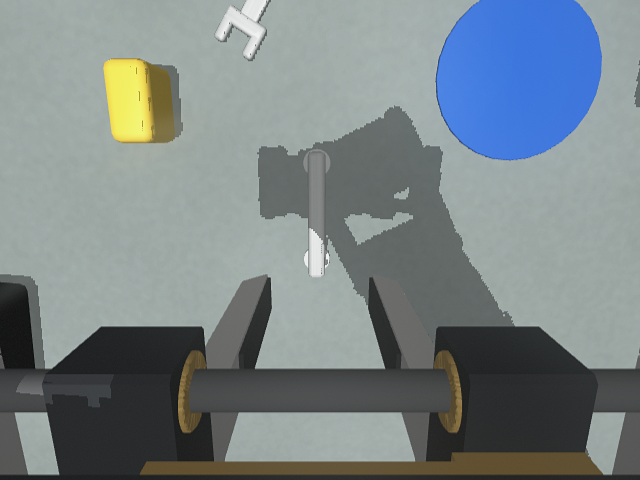

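The handle bar runs from (317,150) to (317,275) in the wrist view, centred at (0.4656, 0.3268). I'll descend and grip.

send_rows:
  motion:
    - [[0.1, -0.16, 0.5], [0, 0, 0], 0]
    - [[0, 0, 1], [0, 0, 0], 0]
    - [[0, 0, 1], [0, 0, 0], 0]
    - [[0, 0, 1], [0, 0, 0], 0]
    - [[0, 0, 1], [0, 0, 0], 0]
    - [[0, 0, 0.8], [0, 0, 0], 0]
    - [[0, 0, 0.6], [0, 0, 0], 0]
    - [[0, 0, 0.5], [0, 0, 0], 0]
    - [[0, 0, 0.3], [0, 0, 0], 0]
    - [[0, 0, 0.1], [0, 0, 0], 0]
    - [[0, 0, 0], [0, 0, 0], 0]

```text
time_s: 14.7
ee_pos: [0.4656, 0.3278, 0.0084]
eef_rot: [-3.142, -0.0, 0.089]
force: [0.4, -0.5, -0.4]
grip_width: 0.047
grip_force: 0.0
```

send_rows:
  motion:
    - [[0, 0, 0], [0, 0, 0], -1]
    - [[0, 0, 0], [0, 0, 0], -1]
    - [[0, 0, 0], [0, 0, 0], -1]
    - [[0, 0, 0], [0, 0, 0], -1]
    - [[0, 0, 0], [0, 0, 0], -1]
    - [[0, 0, 0], [0, 0, 0], -1]
  squeeze: 30

```text
time_s: 15.3
ee_pos: [0.4656, 0.3278, 0.0086]
eef_rot: [-3.142, -0.0, 0.09]
force: [0.6, -1.8, 3.4]
grip_width: 0.0156
grip_force: 30.0
```

```bash
python3 -c "
from h import *
go(*case(-.22,-.02),.19,.089);go(*case(-.22,-.02),.19,1.707)
p=case(-.015,0);print(p);go(*p,.19,1.707)"
```

```text
t 15.3 pos [0.4656 0.3278 0.0086] rot [-3.142 -0.     0.09 ] w 0.0156 F [ 0.6 -1.8  3.4]
 turn units [-0. -0.  0.]  shift units in target axes [-1.91 14.97 -6.05]
t 15.3 pos [0.4656 0.3278 0.0086] rot [-3.142 -0.     0.09 ] w 0.0156 F [ 0.6 -1.8  3.4]
 turn units [  0.    -0.   -13.48]  shift units in target axes [-14.86  -2.61  -6.05]
[ 0.64893851 -0.07703372]
t 15.3 pos [0.4656 0.3278 0.0086] rot [-3.142 -0.     0.09 ] w 0.0156 F [ 0.6 -1.8  3.4]
 turn units [  0.    -0.   -13.48]  shift units in target axes [-14.2    4.22  -6.05]
```

send_rows:
  motion:
    - [[0, 0, -0.3], [0, 0, 0], -1]
    - [[0, 0, -0.7], [0, 0, 0], -1]
    - [[0, 0, -1], [0, 0, 0], -1]
    - [[0, 0, -1], [0, 0, -0.48], -1]
    - [[0, 0, -1], [0, 0, -1], -1]
    - [[0, 0, -1], [0, 0, -1], -1]
    - [[0, 0, -1], [0, 0, -1], -1]
    - [[0, 0, 0], [0, 0, -1], -1]
    - [[0, 0, 0], [0, 0, -1], -1]
    - [[0, 0, 0], [0, 0, -1], -1]
    - [[0, 0, 0], [0, 0, -1], -1]
    - [[0, 0, 0], [0, 0, -1], -1]

```text
time_s: 16.5
ee_pos: [0.4653, 0.3277, 0.1887]
eef_rot: [-3.141, 0.0, 1.112]
force: [0.2, -0.0, -2.5]
grip_width: 0.0154
grip_force: 30.0
```

send_rows:
  motion:
    - [[0, 0, 0], [0, 0, -1], -1]
    - [[0, 0, 0], [0, 0, -1], -1]
    - [[0, 0, 0], [0, 0, -1], -1]
    - [[0, 0, 0], [0, 0, -1], -1]
    - [[0, 0, 0], [0, 0, -1], -1]
    - [[-0.5, -0.4, 0], [0, 0, 0], -1]
    - [[-0.8, -0.6, 0], [0, 0, 0], -1]
    - [[-1, -0.6, 0], [0, 0, 0], -1]
    - [[-1, -0.5, 0], [0, 0, 0], -1]
    - [[-1, -0.5, 0], [0, 0, 0], -1]
    - [[-1, 0, 0], [0, 0, 0], -1]
    - [[-1, 0, 0], [0, 0, 0], -1]

```text
time_s: 17.7
ee_pos: [0.4135, 0.1289, 0.1889]
eef_rot: [3.141, -0.0, 1.708]
force: [0.6, 0.1, -2.3]
grip_width: 0.0156
grip_force: 30.0
```

send_rows:
  motion:
    - [[-1, 0, 0], [0, 0, 0], -1]
    - [[-1, 0, 0], [0, 0, 0], -1]
    - [[-1, 0, 0], [0, 0, 0], -1]
    - [[-1, 0, 0], [0, 0, 0], -1]
    - [[-1, 0, 0], [0, 0, 0], -1]
    - [[-1, 0, 0], [0, 0, 0], -1]
    - [[-1, 0, 0], [0, 0, 0], -1]
    - [[-1, 0, 0], [0, 0, 0], -1]
    - [[-0.5, 0, 0], [0, 0, 0], -1]
    - [[0, 0, 0], [0, 0, 0], -1]
    - [[0, 0, 0], [0, 0, 0], -1]

```text
time_s: 18.8
ee_pos: [0.4485, -0.1221, 0.1884]
eef_rot: [-3.141, -0.0, 1.707]
force: [0.1, 0.5, -1.7]
grip_width: 0.0157
grip_force: 30.0
```

```bash
python3 -c "
from h import *
go(*case(-.015,0),.15,1.707)
c=shot('side','s3.png')"
```

```text
t 18.8 pos [ 0.4485 -0.1221  0.1884] rot [-3.141 -0.     1.707] w 0.0157 F [ 0.1  0.5 -1.7]
 turn units [-0. -0. -0.]  shift units in target axes [0.58 6.82 1.28]
```

send_rows:
  motion:
    - [[0.3, 0.5, 0], [0, 0, 0], -1]
    - [[0.3, 1, 0], [0, 0, 0], -1]
    - [[0, 1, 0], [0, 0, 0], -1]
    - [[0, 1, 0], [0, 0, 0], -1]
    - [[0, 1, 0], [0, 0, 0], -1]
    - [[0, 1, 0], [0, 0, 0], -1]
    - [[0, 0.8, 0], [0, 0, 0], -1]
    - [[0, 0.5, 0], [0, 0, 0], -1]
    - [[0, 0, 0.5], [0, 0, 0], -1]
    - [[0, 0, 0.8], [0, 0, 0], -1]
    - [[0, 0, 0.7], [0, 0, 0], -1]
    - [[0, 0, 0], [0, 0, 0], -1]

```text
time_s: 20.05
ee_pos: [0.6459, -0.0761, 0.1244]
eef_rot: [-3.136, -0.002, 1.708]
force: [-0.2, 0.2, -2.0]
grip_width: 0.0158
grip_force: 30.0
```

```bash
python3 -c "
from h import *
go(*case(-.015,0),.056,1.707)
c=shot('side');cv2.imwrite('pics/s4.png',cv2.resize(c['pixels'][150:320,290:460,::-1],(510,510)))"
```

```text
t 20.05 pos [ 0.6459 -0.0761  0.1244] rot [-3.136e+00 -2.000e-03  1.708e+00] w 0.0158 F [-0.2  0.2 -2. ]
 turn units [-0.05 -0.02  0.01]  shift units in target axes [-0.04  0.1   2.28]
```

View pics/s4.png

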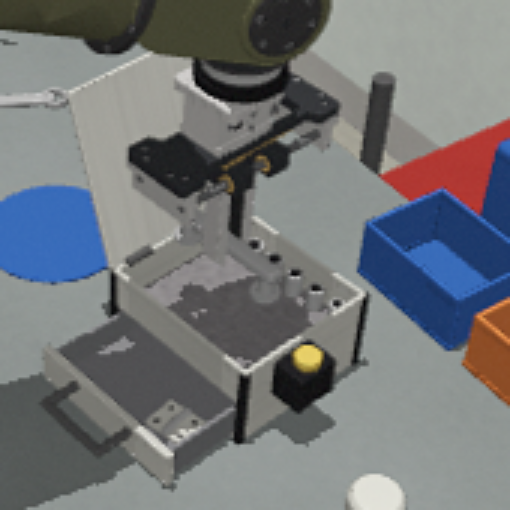

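The handle hangs over the bay, parallel to the sockets and clear of the walls, the sockets and the lid. I'll lower it, release, and open only to about 40 mm.

send_rows:
  motion:
    - [[0, 0.1, 0.4], [0, 0, 0], -1]
    - [[0, 0, 0.6], [0, 0, 0], -1]
    - [[0, 0, 0.6], [0, 0, 0], -1]
    - [[0, 0, 0.4], [0, 0, 0], -1]
    - [[0, 0, 0.2], [0, 0, 0], -1]
    - [[0, 0, 0.08], [0, 0, 0], -1]
    - [[0, 0, 0], [0, 0, 0], -1]
    - [[0, 0, 0], [0, 0, 0], -1]

```text
time_s: 20.9
ee_pos: [0.6516, -0.0768, 0.0608]
eef_rot: [3.14, 0.0, 1.707]
force: [0.9, -0.2, -1.5]
grip_width: 0.0157
grip_force: 30.0
```

send_rows:
  motion:
    - [[0, 0, 0], [0, 0, 0], -0.2]
    - [[0, 0, 0], [0, 0, 0], -0.2]
    - [[0, 0, 0], [0, 0, 0], -0.2]
    - [[0, 0, 0], [0, 0, 0], -0.2]
    - [[0, 0, 0], [0, 0, 0], -0.2]
    - [[0, 0, -0.5], [0, 0, 0], -0.2]
    - [[0, 0, -1], [0, 0, 0], -0.2]
    - [[0, 0, -1], [0, 0, 0], -0.2]
    - [[0, 0, -1], [0, 0, 0], -0.2]
    - [[0, 0, 0], [0, 0, 0], -1]
    - [[0, 0, 0], [0, 0, 0], -1]
    - [[0, 0, 0], [0, 0, 0], -1]

```text
time_s: 22.1
ee_pos: [0.6508, -0.0766, 0.1642]
eef_rot: [-3.14, -0.0, 1.707]
force: [0.3, -0.9, 0.0]
grip_width: 0.017
grip_force: 0.0
```

```bash
python3 -c "
from h import *
c=shot('wrist','w2.png');P=cloud(c)
d=P[...,:2]-C0;cy,sy=np.cos(YAW),np.sin(YAW);X=d[...,0]*cy+d[...,1]*sy;Y=-d[...,0]*sy+d[...,1]*cy
m=(abs(X+.01)<.05)&(abs(Y)<.078)&(abs(P[...,2]-.078)<.006)
print('handle case xy',m.sum(),X[m].mean(),Y[m].min(),Y[m].max(),X[m].min(),X[m].max(),P[m][:,2].mean())
go(*case(-.24,-.0),.15,1.707);go(*case(-.24,0),.022,1.707)"
```

```text
handle case xy 3663 -0.011389912802812605 -0.05837506754086008 0.05842899281703816 -0.019407295361554413 -0.0033515204765321807 0.07690203931820767
t 22.15 pos [ 0.6508 -0.0766  0.1639] rot [-3.140e+00 -1.000e-03  1.707e+00] w 0.0133 F [-0.8  0.   0.2]
 turn units [-0.01 -0.    0.  ]  shift units in target axes [-0.   -7.56  0.46]
t 22.15 pos [ 0.6508 -0.0766  0.1639] rot [-3.140e+00 -1.000e-03  1.707e+00] w 0.0133 F [-0.8  0.   0.2]
 turn units [-0.01 -0.    0.  ]  shift units in target axes [-0.   -7.56  4.73]
```

The handle lies in the bay (case x -0.011, top at 0.077). Next I'll go in front of the tray bar and push.

send_rows:
  motion:
    - [[0, -0.6, 0], [0, 0, 0], -1]
    - [[0, -1, 0], [0, 0, 0], -1]
    - [[0, -1, 0], [0, 0, 0], -1]
    - [[0, -1, 0], [0, 0, 0], -1]
    - [[0, -1, 0], [0, 0, 0], -1]
    - [[0, -1, 0], [0, 0, 0], -1]
    - [[0, -1, 0], [0, 0, 0], -1]
    - [[0, -0.9, 0], [0, 0, 0], -1]
    - [[0, 0, 0.8], [0, 0, 0], -1]
    - [[0, 0, 1], [0, 0, 0], -1]
    - [[0, 0, 1], [0, 0, 0], -1]
    - [[0, 0, 1], [0, 0, 0], -1]

```text
time_s: 23.35
ee_pos: [0.4278, -0.1072, 0.0494]
eef_rot: [-3.141, -0.0, 1.707]
force: [0.3, -1.1, -0.1]
grip_width: 0.0003
grip_force: 0.0
```

send_rows:
  motion:
    - [[0, 0, 0.9], [0, 0, 0], -1]
    - [[0, 0, 0], [0, 0, 0], -1]
    - [[0, 0.3, 0], [0, 0, 0], -1]
    - [[0, 0.3, 0], [0, 0, 0], -1]
    - [[0, 0.3, 0], [0, 0, 0], -1]
    - [[0, 0.3, 0], [0, 0, 0], -1]
    - [[0, 0.3, 0], [0, 0, 0], -1]
    - [[0, 0.3, 0], [0, 0, 0], -1]
    - [[0, 0.3, 0], [0, 0, 0], -1]
    - [[0, 0.3, 0], [0, 0, 0], -1]

```text
time_s: 24.35
ee_pos: [0.5003, -0.0973, 0.0239]
eef_rot: [-3.141, -0.0, 1.707]
force: [-2.9, -0.0, 2.2]
grip_width: 0.0007
grip_force: 1.3
```

```bash
python3 -c "
from h import *
go(*case(-.13,-.0),.022,1.707)"
```

```text
t 24.35 pos [ 0.5003 -0.0973  0.0239] rot [-3.141 -0.     1.707] w 0.0007 F [-2.9 -0.   2.2]
 turn units [-0. -0.  0.]  shift units in target axes [-0.    1.17  0.06]
```

send_rows:
  motion:
    - [[0, 0.3, 0], [0, 0, 0], -1]
    - [[0, 0.3, 0], [0, 0, 0], -1]
    - [[0, 0.25, 0], [0, 0, 0], -1]
    - [[0, 0.1, 0], [0, 0, 0], -1]
    - [[0, 0, 0], [0, 0, 0], -1]

```text
time_s: 24.85
ee_pos: [0.5283, -0.0936, 0.0239]
eef_rot: [3.141, 0.0, 1.707]
force: [-0.1, 0.2, -0.5]
grip_width: 0.0005
grip_force: 0.0
```

send_rows:
  motion:
    - [[0, 0.1, 0], [0, 0, 0], -1]
    - [[0, 0.1, 0], [0, 0, 0], -1]
    - [[0, 0, 0], [0, 0, 0], -1]

```text
time_s: 25.15
ee_pos: [0.5334, -0.0929, 0.0238]
eef_rot: [-3.14, -0.0, 1.707]
force: [-5.0, -0.2, 1.3]
grip_width: 0.0004
grip_force: 2.4
```

send_rows:
  motion:
    - [[0, 0.1, 0], [0, 0, 0], -1]
    - [[0, 0.1, 0], [0, 0, 0], -1]
    - [[0, 0, 0], [0, 0, 0], -1]

```text
time_s: 25.45
ee_pos: [0.5341, -0.0927, 0.0235]
eef_rot: [-3.127, -0.002, 1.707]
force: [-46.4, -7.0, 31.0]
grip_width: 0.0007
grip_force: 24.1
```

```bash
python3 -c "
from h import *
o=get_obs();print(o['ee_pos'],o['force'],o['tau'].round(1))
for n in('top','side'):
    c=shot(n,n+'5.png')
c=load('side');cv2.imwrite('pics/s5.png',cv2.resize(c['pixels'][200:310,300:430,::-1],(650,550)))"
```

```text
[ 0.53412639 -0.09269575  0.02348084] [-46.39376056  -6.97815968  31.048198  ] [  8.5 -48.2 -42.    3.8 -11.    0. ]
```

View pics/s5.png

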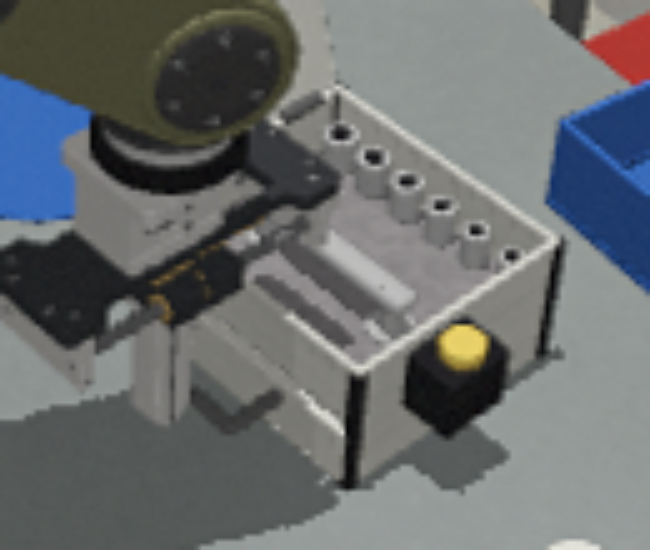

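The tray hit its hard stop flush with the case, so it is home. I'll back off, rise, and cross over the lid.

send_rows:
  motion:
    - [[0, -0.3, 0], [0, 0, 0], -1]
    - [[0, -0.6, 0], [0, 0, 0], -1]
    - [[0, -0.8, 0], [0, 0, 0], -1]
    - [[0, 0, -0.6], [0, 0, 0], -1]
    - [[0, 0, -1], [0, 0, 0], -1]
    - [[0, 0, -1], [0, 0, 0], -1]
    - [[0, 0, -1], [0, 0, 0], -1]
    - [[0, 0, -1], [0, 0, 0], -1]
    - [[0, 0, -1], [0, 0, 0], -1]
    - [[0, 0, -1], [0, 0, 0], -1]
    - [[0, 0, -1], [0, 0, 0], -1]
    - [[0, 0, -1], [0, 0, 0], -1]

```text
time_s: 26.75
ee_pos: [0.4893, -0.099, 0.2835]
eef_rot: [3.141, 0.0, 1.707]
force: [1.1, 0.3, 0.5]
grip_width: 0.0
grip_force: 0.0
```

send_rows:
  motion:
    - [[0, 0, -1], [0, 0, 0], -1]
    - [[0, 0, -1], [0, 0, 0], -1]
    - [[0, 0, 0], [0, 0, 0], -1]

```text
time_s: 27.05
ee_pos: [0.4902, -0.0992, 0.346]
eef_rot: [3.135, 0.003, 1.707]
force: [0.3, 0.6, -0.1]
grip_width: 0.0005
grip_force: 0.0
```

```bash
python3 -c "
from h import *
c=shot('wrist','w3.png');P=cloud(c)
d=P[...,:2]-C0;cy,sy=np.cos(YAW),np.sin(YAW);X=d[...,0]*cy+d[...,1]*sy;Y=-d[...,0]*sy+d[...,1]*cy
m=(abs(X)<.05)&(Y>.09)&(P[...,2]>.11)&(P[...,2]<.27);print('lid',m.sum());A=np.polyfit(P[...,2][m],Y[m],1);print(A,'ytop',Y[m].max(),P[...,2][m].max())
go(*case(0,.195),.32,1.707);go(*case(0,.195),.22,1.707)"
```

```text
lid 12028
[0.35196963 0.05419034] ytop 0.14619971289843328 0.24942736135994276
t 27.1 pos [ 0.4898 -0.0991  0.3435] rot [3.138e+00 1.000e-03 1.707e+00] w 0.0003 F [ 0.1  0.5 -0.6]
 turn units [0.03 0.01 0.  ]  shift units in target axes [6.51 5.86 0.78]
t 27.1 pos [ 0.4898 -0.0991  0.3435] rot [3.138e+00 1.000e-03 1.707e+00] w 0.0003 F [ 0.1  0.5 -0.6]
 turn units [0.03 0.01 0.  ]  shift units in target axes [6.51 5.86 4.12]
```

send_rows:
  motion:
    - [[0.5, 0.5, 0], [0, 0, 0], -1]
    - [[1, 0.9, 0], [0, 0, 0], -1]
    - [[1, 0.9, 0], [0, 0, 0], -1]
    - [[1, 0.9, 0], [0, 0, 0], -1]
    - [[1, 0.9, 0], [0, 0, 0], -1]
    - [[1, 0.9, 0], [0, 0, 0], -1]
    - [[0.7, 0.6, 0], [0, 0, 0], -1]
    - [[0.3, 0.26, 0.4], [0, 0, 0], -1]
    - [[0, 0, 1], [0, 0, 0], -1]
    - [[0, 0, 1], [0, 0, 0], -1]
    - [[0, 0, 1], [0, 0, 0], -1]
    - [[0, 0, 0.7], [0, 0, 0], -1]

```text
time_s: 28.3
ee_pos: [0.6357, 0.1172, 0.2152]
eef_rot: [-3.138, 0.0, 1.707]
force: [1.2, 0.1, -0.2]
grip_width: 0.0002
grip_force: 0.0
```

send_rows:
  motion:
    - [[-0.2, 0, 0], [0, 0, 0], -1]
    - [[-0.4, 0, 0], [0, 0, 0], -1]
    - [[-0.4, 0, 0], [0, 0, 0], -1]
    - [[-0.4, 0, 0], [0, 0, 0], -1]
    - [[-0.4, 0, 0], [0, 0, 0], -1]
    - [[-0.4, 0, 0], [0, 0, 0], -1]

```text
time_s: 28.9
ee_pos: [0.6462, 0.0517, 0.2196]
eef_rot: [3.14, -0.0, 1.707]
force: [-0.0, 2.7, 2.2]
grip_width: 0.0008
grip_force: 1.3
```

```bash
cat >> h.py <<'E'
def tocase(p): d=np.array(p[:2])-C0;c,s=np.cos(YAW),np.sin(YAW);return np.array([c*d[0]+s*d[1],-s*d[0]+c*d[1],p[2]])
E
python3 -c "
from h import *
o=get_obs();p=tocase(o['ee_pos']);print('case',p.round(4),o['force'].round(1))
prev=None
for th in np.arange(1.5,-.01,-.1):
    r=.13;t=np.array([.085+.008-r*np.cos(th)+.004*np.sin(th),.087+r*np.sin(th)+.004*np.cos(th)])
    s=(t-(p[1:] if prev is None else prev))/.03;prev=t
    print(round(th,2),t.round(4),'units x',s[0].round(2),'z',(-s[1]).round(2))
"
```

```text
case [-0.0003  0.128   0.2196] [-0.   2.7  2.2]
1.5 [0.0878 0.217 ] units x -1.34 z 0.09
1.4 [0.0748 0.2158] units x -0.43 z 0.04
1.3 [0.0621 0.2133] units x -0.43 z 0.08
1.2 [0.0496 0.2096] units x -0.42 z 0.12
1.1 [0.0376 0.2047] units x -0.4 z 0.16
1.0 [0.0261 0.1986] units x -0.38 z 0.2
0.9 [0.0153 0.1913] units x -0.36 z 0.24
0.8 [0.0053 0.183 ] units x -0.33 z 0.28
0.7 [-0.0039  0.1738] units x -0.31 z 0.31
0.6 [-0.012   0.1637] units x -0.27 z 0.34
0.5 [-0.0192  0.1528] units x -0.24 z 0.36
0.4 [-0.0252  0.1413] units x -0.2 z 0.38
0.3 [-0.03    0.1292] units x -0.16 z 0.4
0.2 [-0.0336  0.1167] units x -0.12 z 0.42
0.1 [-0.036  0.104] units x -0.08 z 0.43
-0.0 [-0.037  0.091] units x -0.03 z 0.43
```

Contact is made at 2.7 N. I'll follow the arc.

send_rows:
  motion:
    - [[-0.45, 0, 0], [0, 0, 0], -1]
    - [[-0.45, 0, 0], [0, 0, 0], -1]
    - [[-0.44, 0, 0.09], [0, 0, 0], -1]
    - [[-0.43, 0, 0.04], [0, 0, 0], -1]
    - [[-0.43, 0, 0.08], [0, 0, 0], -1]
    - [[-0.42, 0, 0.12], [0, 0, 0], -1]
    - [[-0.4, 0, 0.16], [0, 0, 0], -1]
    - [[-0.38, 0, 0.2], [0, 0, 0], -1]
    - [[-0.36, 0, 0.24], [0, 0, 0], -1]
    - [[0, 0, 0], [0, 0, 0], -1]

```text
time_s: 29.9
ee_pos: [0.6609, -0.0606, 0.1895]
eef_rot: [-3.14, 0.0, 1.706]
force: [-0.6, -0.2, -0.5]
grip_width: 0.0008
grip_force: 0.0
```

```bash
python3 -c "
from h import *
o=get_obs();print(tocase(o['ee_pos']).round(4),o['force'].round(1))"
```

```text
[-0.0009  0.0146  0.1895] [-0.6 -0.2 -0.5]
```

send_rows:
  motion:
    - [[-0.33, 0, 0.28], [0, 0, 0], -1]
    - [[-0.31, 0, 0.31], [0, 0, 0], -1]
    - [[-0.27, 0, 0.34], [0, 0, 0], -1]
    - [[-0.24, 0, 0.36], [0, 0, 0], -1]
    - [[-0.2, 0, 0.38], [0, 0, 0], -1]
    - [[-0.16, 0, 0.4], [0, 0, 0], -1]
    - [[-0.12, 0, 0.42], [0, 0, 0], -1]
    - [[-0.08, 0, 0.3], [0, 0, 0], -1]
    - [[0, 0, 0], [0, 0, 0], -1]

```text
time_s: 30.8
ee_pos: [0.6675, -0.1099, 0.1054]
eef_rot: [-3.139, -0.001, 1.707]
force: [-0.1, 0.7, 0.1]
grip_width: 0.0006
grip_force: 0.0
```

send_rows:
  motion:
    - [[0, 0, 0.2], [0, 0, 0], -1]
    - [[0, 0, 0.15], [0, 0, 0], -1]
    - [[0, 0, 0.1], [0, 0, 0], -1]
    - [[0, 0, 0], [0, 0, 0], -1]

```text
time_s: 31.2
ee_pos: [0.6682, -0.1097, 0.0936]
eef_rot: [-3.141, -0.0, 1.707]
force: [-0.9, -0.3, 0.4]
grip_width: 0.0007
grip_force: 0.0
```

send_rows:
  motion:
    - [[0, 0, 0.05], [0, 0, 0], -1]
    - [[0, 0, 0.04], [0, 0, 0], -1]
    - [[0, 0, 0], [0, 0, 0], -1]

```text
time_s: 31.5
ee_pos: [0.6684, -0.1098, 0.0932]
eef_rot: [3.141, 0.0, 1.707]
force: [-6.7, 1.5, 14.3]
grip_width: 0.0009
grip_force: 7.2
```

send_rows:
  motion:
    - [[0, 0, 0.04], [0, 0, 0], -1]
    - [[0, 0, 0], [0, 0, 0], -1]

```text
time_s: 31.7
ee_pos: [0.6685, -0.1097, 0.093]
eef_rot: [3.14, 0.001, 1.707]
force: [-11.1, 2.9, 22.5]
grip_width: 0.0004
grip_force: 11.2
```

The lid is hard against its stop. Next is the latch.

send_rows:
  motion:
    - [[0, 0, -0.5], [0, 0, 0], -1]
    - [[0, 0, -1], [0, 0, 0], -1]
    - [[0, 0, 0], [0, 0, 0], -1]

```text
time_s: 32.0
ee_pos: [0.6698, -0.1101, 0.1397]
eef_rot: [3.135, 0.002, 1.707]
force: [1.3, -0.2, 0.6]
grip_width: 0.0003
grip_force: 0.0
```

```bash
python3 -c "
from h import *
c=shot('top','t6.png');P=cloud(c)
d=P[...,:2]-C0;cy,sy=np.cos(YAW),np.sin(YAW);X=d[...,0]*cy+d[...,1]*sy;Y=-d[...,0]*sy+d[...,1]*cy
m=(abs(X-.03)<.03)&(Y<-.05)&(Y>-.08);print('lid z near edge',np.median(P[...,2][m]))
m=(abs(X-.03)<.03)&(Y>.04)&(Y<.08);print('hinge side',np.median(P[...,2][m]))
go(*case(-.02,-.105),.095,1.707)"
```

```text
lid z near edge 0.4420172111443148
hinge side 0.09478031493573719
t 32.05 pos [ 0.6691 -0.1099  0.1373] rot [3.138e+00 1.000e-03 1.707e+00] w 0.0004 F [ 0.  -0.   0.3]
 turn units [0.03 0.01 0.  ]  shift units in target axes [-2.32 -0.68  1.41]
```

send_rows:
  motion:
    - [[-0.4, -0.1, 0], [0, 0, 0], -1]
    - [[-0.8, -0.3, 0], [0, 0, 0], -1]
    - [[-0.8, -0.3, 0], [0, 0, 0], -1]
    - [[-0.32, 0, 0], [0, 0, 0], -1]
    - [[0, 0, 0.5], [0, 0, 0], -1]
    - [[0, 0, 0.5], [0, 0, 0], -1]
    - [[0, 0, 0.4], [0, 0, 0], -1]
    - [[0, 0, 0.15], [0, 0, 0], -1]
    - [[0, 0, 0.1], [0, 0, 0], -1]
    - [[0, 0, 0.1], [0, 0, 0], -1]
    - [[0, 0, 0.05], [0, 0, 0], -1]
    - [[0, 0, 0], [0, 0, 0], -1]

```text
time_s: 33.25
ee_pos: [0.6572, -0.1812, 0.0827]
eef_rot: [3.14, 0.0, 1.708]
force: [-6.1, 4.7, 12.6]
grip_width: 0.0001
grip_force: 6.2
```

```bash
python3 -c "
from h import *
o=get_obs();print(tocase(o['ee_pos']).round(4),o['force'].round(1))"
```

```text
[-0.0209 -0.1043  0.0827] [-6.1  4.7 12.6]
```

send_rows:
  motion:
    - [[0, 0, 0.05], [0, 0, 0], -1]
    - [[0, 0, 0], [0, 0, 0], -1]
    - [[0, 0, -0.6], [0, 0, 0], -1]
    - [[0, 0, -1], [0, 0, 0], -1]
    - [[0, 0, -1], [0, 0, 0], -1]
    - [[-1, 0, -1], [0, 0, 0], -1]
    - [[-1, 0, -1], [0, 0, 0], -1]
    - [[-1, -1, -1], [0, 0, 0], -1]
    - [[-1, -1, 0], [0, 0, 0], -1]
    - [[0, -1, 0], [0, 0, 0], -1]
    - [[0, -1, 0], [0, 0, 0], -1]
    - [[0, 0, 0], [0, 0, 0], -1]

```text
time_s: 34.45
ee_pos: [0.553, -0.3166, 0.2472]
eef_rot: [3.141, 0.001, 1.705]
force: [-0.3, 0.4, 1.3]
grip_width: 0.0004
grip_force: 0.0
```

```bash
python3 -c "
from h import *
print(get_obs()['ee_pos'],get_obs()['force'])
c=shot('side','s7.png');P=cloud(c)
d=P[...,:2]-C0;cy,sy=np.cos(YAW),np.sin(YAW);X=d[...,0]*cy+d[...,1]*sy;Y=-d[...,0]*sy+d[...,1]*cy
for a,b in((-.08,-.05),(-.02,.02),(.05,.08)):
    m=(abs(X)<.05)&(Y>a)&(Y<b);print('lid z',np.median(P[...,2][m]))
hsv=cv2.cvtColor(c['pixels'],cv2.COLOR_RGB2HSV);m=(np.hypot(X+.02,Y+.104)<.008)&(hsv[...,1]>120);print('latch z',m.sum(),np.median(P[...,2][m]))
cv2.imwrite('pics/s7c.png',cv2.resize(c['pixels'][180:420,250:450,::-1],(500,600)))"
```

```text
[ 0.55295088 -0.31662484  0.2472129 ] [-0.25033112  0.39117506  1.27137542]
lid z 0.09478841192208493
lid z 0.09556257745969063
lid z 0.09456466179084376
latch z 20 0.08414042304739215
```

View pics/s7c.png

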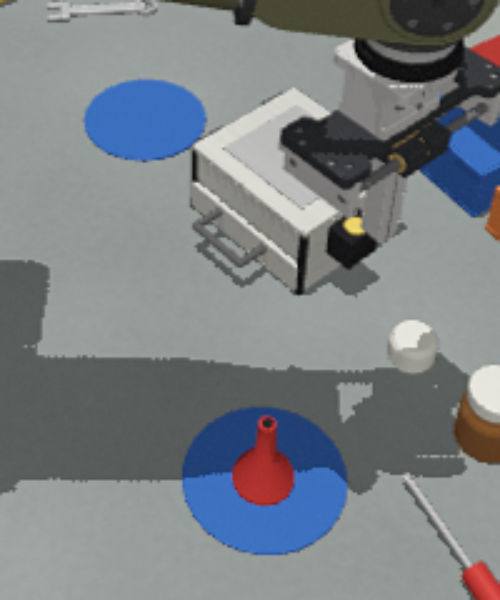

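The lid is flat at crop (260,160), the tray is home, and the latch is down at crop (355,227). The funnel stands upright on the mat at crop (263,475). I'll hand in.

```bash
python3 -c "
from station import *
print(hand_in())"
```

```text
the job is handed in; nothing more can be done
None
```

The job is handed in, with no verdict returned: by the last pictures and forces, the funnel stands upright on the nearest mat, the handle is in the bay, the tray is home (hinge last seen in it before the push), and the lid is shut with the latch pressed down, after about 34.5 of the 72 s.

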